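# Quarantine a failed pacemaker can in the sorting carousel

## Robot

A 6-joint arm with a two-finger parallel gripper is mounted at the origin on the work surface. World frame = base frame: x ahead of the robot, y to its left, z up, the work surface at z = 0. Lengths are in m, angles in rad, forces in N, time in s.
With the tool pointing down it reaches from about 0.375 to 0.9 m from the base axis. Payload 3.1 kg.
Tool frame: the origin (TCP) lies at the very end of the fingers, on their centre line; the grasp point (between the pads) lies 19 mm behind it; x points along the fingers, y is the direction in which the jaws open and shut, and the axes are right-handed (so a half turn about x gives the same grasp; the last joint's range is limited). The gripper opens to 85 mm and grips with 20 to 120 N. Pads are 22 mm wide; open, the fingers measure 114 mm over their backs; the gripper's body (76 mm by 85 mm) begins 54 mm behind the grasp point. The pads swing forward as they close: fully open they stand 13 mm farther back than shut.
Start: joints at [-1.482, 0.527, 1.433, -0, 1.181, -0.178], TCP at [0.165, -0.603, 0.231] pointing down, gripper open.
Joint ranges: [-3.08, 3.08], [-0.75, 2.2], [0.22, 2.44], [-1.43, 4.57], [0, 2.65], [-2.85, 2.85]. Speed limits (rad/s): [2.79, 2.79, 3.14, 3.14, 3.14, 3.14].

## Interface

Orientations are given as a unit quaternion [x, y, z, w].
In Python, from station import manip gives the robot as it stands.
- The arm moves only by the shell command python3 -m jog 'ROWS' [FORCE]. ROWS is a JSON object of lists of equal length, an entry for each row: "linear": the shift along the tool's x, y, z in cm, a list of three; "twist": the turn about the tool's x in rad; "claw": the opening, from -1 (shut) to 1 (fully open). A call has 1 to 20 rows; each row is the pose to reach, as a shift and turn from the pose commanded when the call began, along the tool's axes at that moment; what a row does not reach only later rows make up. A row lasts 1/12 s, in which the tool goes at most 41.7 mm and 7.16 degrees, less where a joint would pass 70% of its speed; a pose out of reach is approached as far as the arm can. A call with a gripper value outside its range is refused whole. The fingers move at their own pace and stop on an object; FORCE is the grip in N (left out, the last holds). Time passes only in rows, so rows that repeat a pose let the fingers close. It gives the time, the measured TCP pose, the force and the opening at its end, in the units of the state.
- manip.sense(): the state, without advancing time (a new reading comes with each control period).
- manip.snapshot(name): name is "scene" or "top" or "wrist"; returns a dict with "pixels" (480x640x3 uint8, red, green, blue), "camera_matrix" (3x3 intrinsics, pixels), "R" (3x3) and "t" (3): a world point X has camera coordinates R X + t. Camera axes: x right, y down, z forward; pixel columns grow to the right and rows downward; lengths in m; the calibration is good to about 2 mm. A picture is of the moment at which its call begins. There is no depth.
- manip.sign_off(): hands the job in, once; it reports no verdict.
The state is a dict: "t": time; "q": joint angles; "qd": joint speeds; "tau": joint torques, N m; "tcp_pos": TCP position; "tool_rot": TCP orientation; "force": force on the tool from outside, world axes, zero at the start; "ft_torque": the same for the moment, N m; "finger_gap": opening from 0.0 (shut) to 1.0 (fully open).
Only numpy, scipy, OpenCV 4.12 (cv2) and the standard library are available. Lean on these libraries where they do the work, as an engineer would, in place of code of your own. Each camera call takes 0.05 s, during which the arm holds its last target.

## Task

The pacemaker can with the red sticker has failed inspection: turn the covered carousel by its knob until the red bin is squarely under the window in the cover, then put that can and the orange lead cap into the red bin, lowering the can in rather than dropping it. When both are in, turn the carousel until its white blank completely closes the window, and let go. Leave the two green-sticker cans in the stand, the torque driver and the magnifier where they are.

Things in the scene. Friction and masses are not known exactly. Their poses are not given: they have to be found in the camera images.
- carousel (a joint): Turning angle of the carousel wheel (rad), counter-clockwise seen from above; it turns without end either way, a light friction (0.06 N m) holds it where it is left, and there are no detents. The red bin is under the window at 0 (and at every full turn), the white blank at +1.257 (and every full turn more or less).
- knob (a point): Grip point of the black bar knob on the wheel's axis, above the clear cover. The bar is 56 mm long, 12 mm thick and 28 mm tall (78 to 106 mm above the bench); this point is on the turning axis, 96 mm above the bench, and its x axis lies along the bar and points towards the red bin. The cover's top is 70 mm above the bench.
- red_bin (a point): Centre of the red bin's inner floor, 18.5 mm above the bench, 94 mm from the wheel's axis. x points outward from the wheel's axis, y across the bin, z up. The bin is a red open box 67 mm (x) by 69 mm (y) inside, rim 62.5 mm above the bench; a can leaning on its wall reaches up to about 38 mm above its floor. Counter-clockwise from it, every 72 degrees, come yellow, green and blue bins, then the white blank.
- blank (a point): Centre of the white blank plate, which covers the fifth place of the wheel, level with the bin rims (62.5 mm above the bench), 94 mm from the wheel's axis. It is only wide enough to close the window fully when this point is within about 10 mm of the window's centre.
- window (a point): Centre of the black-edged window in the fixed clear cover, 94 mm from the wheel's axis, at the cover's top (70 mm above the bench). Its x axis runs from the window towards the wheel's axis. The opening is 67 mm (along x) by 69 mm (along y). The cover is a clear plate 290 mm square, 4 mm thick, on four corner standoffs; parts can only go into the bin that is under the window.
- red_can_center (a point): Centre (23 mm above the lower edge) of the failed pacemaker can: flat titanium, 44 mm wide (y), 8 mm thick (x), 46 mm tall (z), 30 g; the top 8 mm is a translucent header 36 mm wide with a red sticker; a red dot on both faces. It is upright, or leaning a few degrees, in one of the stand's slots. Its lower edge is round: let go in the bin, it falls on its face or leans on the wall.
- green_can_a_center (a point): Centre of a good can, like the red one but with green stickers, in another slot of the stand.
- green_can_b_center (a point): Centre of the other good can with green stickers, in the remaining slot.
- stand: White acetal stand, fixed, 165 mm (x) by 66 mm (y) by 22 mm tall, origin at the centre of its underside. Three slots 55 mm apart along x, each 9.5 mm (x) by 47 mm (y) and 14 mm deep: the cans stand in them face to face, 47 mm of clear space between neighbours, lower edges 8 mm and tops about 54 mm above the bench.
- lead_cap_center (a point): Centre of the orange lead cap, which stands upright on the bench on its flange: 32 mm tall, barrel 13 mm in diameter (with a rib of 14 mm near its foot), flange 22 mm in diameter and 4 mm thick at the bottom, 12 g. This point is at half height, 16 mm above its underside.
- torque_driver: Steel torque driver lying on the bench, 156 mm long: handle 24 mm thick towards -x of its frame (85 mm long), thin shaft towards +x; origin on the bench under the front end of the handle. To be left alone.
- magnifier: Glass magnifier puck, 60 mm in diameter, 28 mm tall, origin at the centre of its underside. To be left alone.
Mind the look-alikes: they are no part of the job. Leave any pink or yellow look-alike of the part that bears red_can_center alone. Of the things shaped like the stand, the white one is meant.

How it is judged:
On the way, in this order (a step that is already met when the one before it is completed fails the run):
1. the red bin is squarely under the window (within 10 mm) and the wheel is still (horizontal distance between red_bin and window below 0.01 m and velocity of joint carousel between -0.1 and 0.1 rad/s), for 0.2 s.
2. the red can and the lead cap both lie in the red bin, let go (x of red_can_center in the frame of red_bin between -0.036 and 0.036 m and y of red_can_center in the frame of red_bin between -0.037 and 0.037 m and height (world z) of each of red_can_center, lead_cap_center below 0.052 m and x of lead_cap_center in the frame of red_bin between -0.036 and 0.036 m and y of lead_cap_center in the frame of red_bin between -0.037 and 0.037 m and contact force between the fingers and red_can below 0.05 N and contact force between the fingers and lead_cap below 0.05 N), for 0.2 s.
At the end, for the whole second after the job is handed in: The white blank closes the window (centres within 10 mm), wheel still; the red can and the orange cap rest in the red bin, let go; the green cans still stand in their slots (moved under 15 mm, tilt under 0.25 rad); torque driver and magnifier moved under 20 mm (all of step 2 and horizontal distance between blank and window below 0.01 m and velocity of joint carousel between -0.05 and 0.05 rad/s and linear speed of each of red_can, lead_cap below 0.03 m/s and distance of each of green_can_a_center, green_can_b_center from where it was at the start of the episode below 0.015 m and angle between each of green_can_a_center, green_can_b_center's own z axis and vertical below 0.25 rad and distance of each of torque_driver, magnifier from where it was at the start of the episode below 0.02 m); the robot touches nothing.
It fails at once if the red can is dropped: it falls free at over 0.9 m/s (a fall of about 40 mm) (contact force between the fingers and red_can below 0.05 N and linear speed of red_can above 0.9 m/s).
It fails at once if a green-sticker can is pulled or knocked out of its place (15 mm) (distance of any of green_can_a_center, green_can_b_center from where it was at the start of the episode above 0.015 m).
It fails at once if the torque driver or the magnifier is pushed away (20 mm) (distance of any of torque_driver, magnifier from where it was at the start of the episode above 0.02 m).
It also fails if it takes over 72 s, if anything falls off the work surface, if the arm or the gripper's body presses on something with over 40 N, if the wrist force passes 120 N, or if a joint passes its speed limit or range.

## Working session

There is one attempt and no reset: what is moved stays moved. The work goes in short steps, Python scripts to look and compute and a shell command to move; the robot and the scene stay as the last step left them, time stands still between calls to the robot, and variables do not carry over. Pictures are saved under pics/ and viewed, and the job is handed in when it is done.

```bash
ls; mkdir -p pics
cat > h.py <<'E'
import numpy as np,cv2
from station import manip
def snap(n,f):
    s=manip.snapshot(n); cv2.imwrite('pics/'+f,cv2.cvtColor(np.asarray(s['pixels']),cv2.COLOR_RGB2BGR)); return s
def ray(s,u,v,z):
    K=np.array(s['camera_matrix']);R=np.array(s['R']);t=np.array(s['t'])
    d=R.T@np.linalg.solve(K,[u,v,1.]); c=-R.T@t
    return c+d*(z-c[2])/d[2]
def proj(s,X):
    p=np.array(s['camera_matrix'])@(np.array(s['R'])@np.array(X)+np.array(s['t']));return p[:2]/p[2]
E
python3 - <<'E'
from h import *
import pickle
d={n:snap(n,n+'0.png') for n in('scene','top','wrist')}
pickle.dump(d,open('d0.pkl','wb'))
for n in d: print(n,np.round(-np.array(d[n]['R']).T@np.array(d[n]['t']),3))
print(manip.sense())
E
```

```text
pics
scene [1.107 0.433 0.613]
top [0.512 0.082 0.966]
wrist [ 0.24  -0.583  0.373]
{'t': 0.15, 'q': array([-1.48151098e+00,  5.28273331e-01,  1.43362999e+00,  1.55627486e-05,
        1.18138559e+00, -1.78487516e-01]), 'qd': array([ 0.00084712, -0.00190913, -0.00262142, -0.00033577, -0.0015201 ,
        0.00062387]), 'tau': array([ 1.62622062e-03, -4.42744052e+01, -1.78277636e+01, -2.10094490e-04,
        5.57841500e-03,  2.82732685e-06]), 'tcp_pos': array([ 0.16535503, -0.60215378,  0.23053869]), 'tool_rot': array([ 0.70081044,  0.0949862 , -0.7007468 ,  0.09378841]), 'force': array([-0.0707151 ,  0.19481835, -0.58885064]), 'ft_torque': array([-0.04139713,  0.0238757 ,  0.02189436]), 'finger_gap': 0.9983720587234955}
```

View pics/scene0.png

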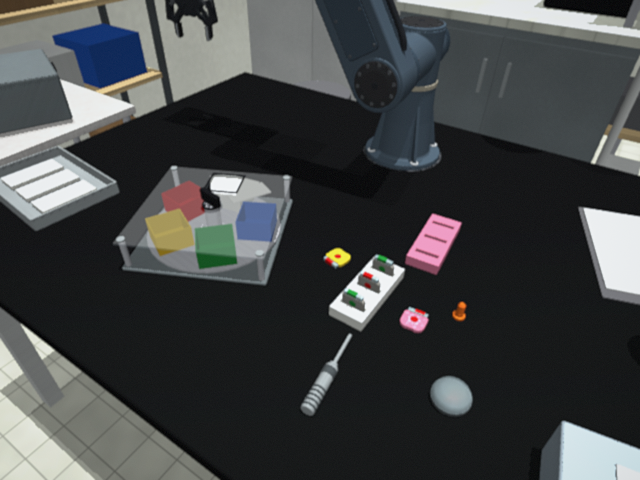

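View pics/top0.png

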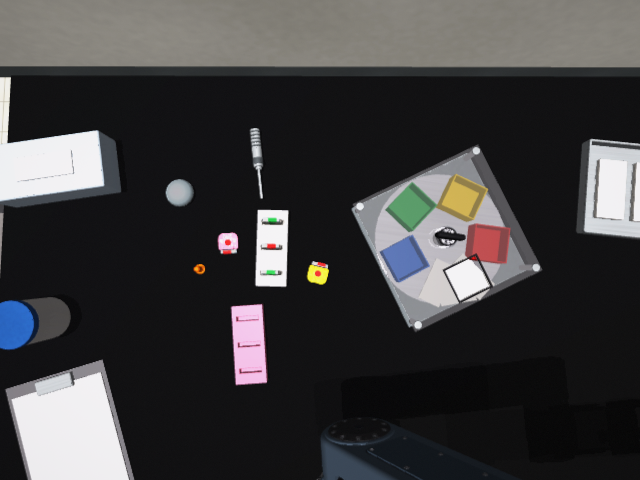

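View pics/wrist0.png

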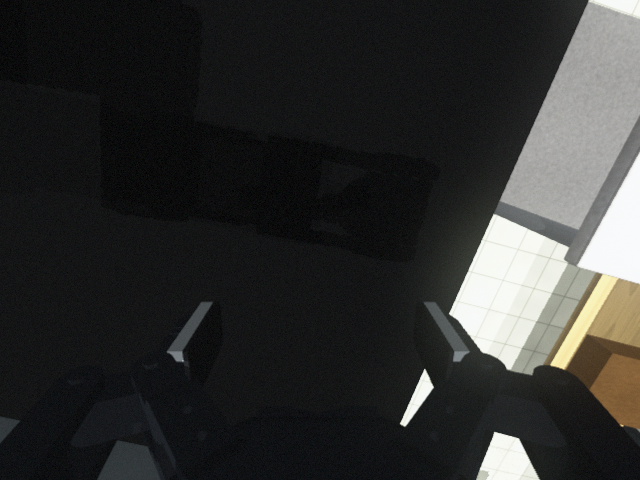

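Top view: the candidates for the failed can are the red-sticker can in the white stand's middle slot (271,246), the green-sticker cans (271,220) and (271,272), the pink look-alike lying at (228,242) and the yellow look-alike at (318,272). There is also a pink stand at (249,345). I choose (271,246). The orange cap is at (200,269), the wheel's knob at (449,237), the window at (468,278), and the red bin at (488,244). The white blank is at about (440,285), close to the window.

Run:
```python
import cv2,numpy as np
im=cv2.imread('pics/top0.png')
a=cv2.resize(im[195:300,185:335],None,fx=5,fy=5,interpolation=cv2.INTER_CUBIC)
cv2.imwrite('pics/crop_st.png',a)
a=cv2.resize(im[140:335,345:545],None,fx=3,fy=3,interpolation=cv2.INTER_CUBIC)
cv2.imwrite('pics/crop_ca.png',a)
```

```text
(no output)
```

View pics/crop_st.png

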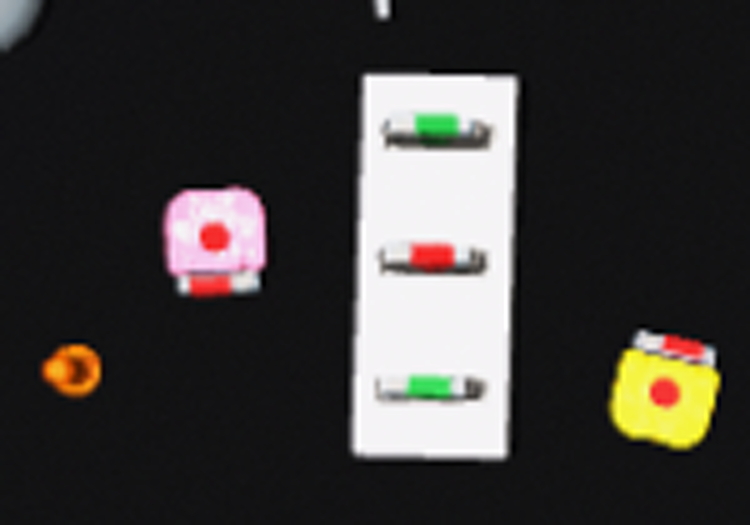

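View pics/crop_ca.png

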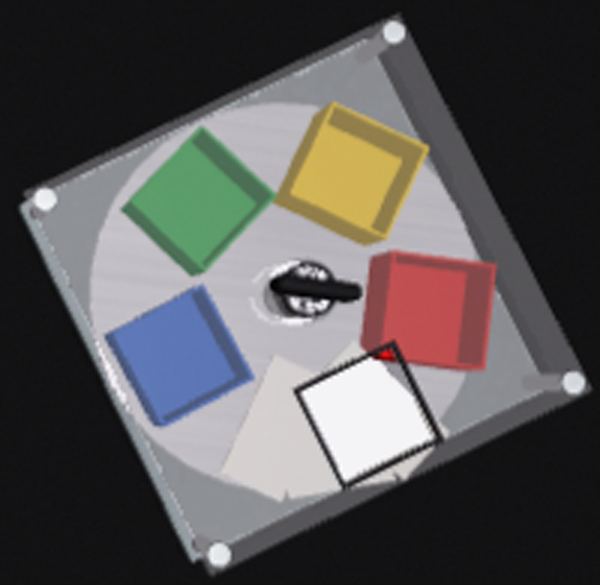

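The crop confirms it: a red-sticker titanium can upright in the middle slot of the white stand, long side along image columns. The window currently shows mostly blank.

```bash
cat > m0.py <<'E'
from h import *
import pickle
d=pickle.load(open('d0.pkl','rb'))
s=d['top'];im=np.asarray(s['pixels']);hsv=cv2.cvtColor(im,cv2.COLOR_RGB2HSV)
def cen(m,box):
    x0,y0,x1,y1=box;mm=np.zeros_like(m);mm[y0:y1,x0:x1]=m[y0:y1,x0:x1]
    ys,xs=np.nonzero(mm);return xs.mean(),ys.mean(),len(xs),mm
H,S,V=[hsv[...,i].astype(int) for i in range(3)]
sat=S>120
red=sat&((H<8)|(H>172))&(V>120); grn=sat&(H>45)&(H<80)&(V>80); org=sat&(H>=5)&(H<22)&(V>60)
print('stand')
m=((V>150)&(S<60)|sat)
c=cen(((V>190)&(S<30)).astype(np.uint8),(250,200,294,292))
cnt=max(cv2.findContours(c[3],cv2.RETR_EXTERNAL,cv2.CHAIN_APPROX_NONE)[0],key=cv2.contourArea)
r=cv2.minAreaRect(cnt);b=cv2.boxPoints(r)
w=np.array([ray(s,*p,.022) for p in b]);print(r,np.round(w,4),'c',w.mean(0),np.linalg.norm(np.diff(w,axis=0),axis=1))
for n,mk,box in(('gA',grn,(262,212,282,228)),('red',red,(262,240,282,252)),('gB',grn,(262,264,282,280))):
    u,v,k,_=cen(mk,box);print(n,u,v,k,ray(s,u,v,.054))
# knob: dark elongated
k=((V<40)).astype(np.uint8)
u,v,n,mm=cen(k,(432,224,468,248));r=cv2.minAreaRect(np.argwhere(mm)[:,::-1].astype(np.float32));print('knob',r,ray(s,*r[0],.106))
bx=cv2.boxPoints(r);print(np.round([ray(s,*p,.106) for p in bx],4))
# window
c=((V<60)).astype(np.uint8);_,_,n,mm=cen(c,(440,252,496,305))
# inner white quad hull
cn=[x for x in cv2.findContours(mm,cv2.RETR_CCOMP,cv2.CHAIN_APPROX_NONE)[0] if cv2.contourArea(x)>700]
for x in cn:
    r=cv2.minAreaRect(x);b=cv2.boxPoints(r);w=np.array([ray(s,*p,.07) for p in b]);print('win',r,np.round(w,4).tolist(),w.mean(0),np.linalg.norm(np.diff(w,axis=0),axis=1))
for n,h0,h1,box in(('red',None,None,(460,215,515,268)),):
    pass
p=[(45/3+345,200/3+140),(394/3+345,32/3+140),(574/3+345,383/3+140),(219/3+345,555/3+140)]
w=np.array([ray(s,*q,.072) for q in p]);print('standoffs',np.round(w,4).tolist(),w.mean(0),np.linalg.norm(np.diff(w,axis=0),axis=1))
u,v,n,_=cen(org,(185,258,215,280));print('cap top',u,v,n,ray(s,u,v,.016))
s=d['scene'];im=np.asarray(s['pixels']);hsv=cv2.cvtColor(im,cv2.COLOR_RGB2HSV);H,S,V=[hsv[...,i].astype(int) for i in range(3)]
u,v,n,mm=cen((S>150)&(H>=3)&(H<22)&(V>80),(445,295,475,325));print('cap scene',u,v,n,ray(s,u,v,.013),cv2.boundingRect(mm.astype(np.uint8)))
E
python3 m0.py
python3 - <<'E'
import cv2
im=cv2.imread('pics/scene0.png')
cv2.imwrite('pics/c_sc1.png',cv2.resize(im[235:335,325:485],None,fx=5,fy=5,interpolation=cv2.INTER_CUBIC))
cv2.imwrite('pics/c_sc2.png',cv2.resize(im[160:285,115:300],None,fx=4,fy=4,interpolation=cv2.INTER_CUBIC))
E
```

```text
stand
((271.4847717285156, 247.57855224609375), (30.200069427490234, 75.63170623779297), 1.50743567943573) [[0.4741 0.2272 0.022 ]
 [0.6383 0.2253 0.022 ]
 [0.6368 0.1594 0.022 ]
 [0.4727 0.1621 0.022 ]] c [0.55547555 0.19351324 0.022     ] [0.16419266 0.06594318 0.16407745]
gA 271.6666666666667 219.75 36 [0.61214412 0.19008102 0.054     ]
red 271.10526315789474 245.92105263157896 38 [0.55701474 0.19057202 0.054     ]
gB 270.7 272.4 30 [0.5016833  0.19072483 0.054     ]
knob ((449.1399841308594, 238.51998901367188), (29.274221420288086, 12.586501121520996), 8.130102157592773) [ 0.57073983 -0.16684248  0.106     ]
[[ 0.5624 -0.1365  0.106 ]
 [ 0.587  -0.1403  0.106 ]
 [ 0.5791 -0.1972  0.106 ]
 [ 0.5545 -0.1933  0.106 ]]
standoffs [[0.6381, 0.0059, 0.072], [0.7562, -0.2357, 0.072], [0.5144, -0.3531, 0.072], [0.3973, -0.1112, 0.072]] [ 0.57648427 -0.17353314  0.072     ] [0.26887301 0.2688366  0.2686957 ]
cap top 199.01980198019803 268.73267326732673 101 [0.50839891 0.35162546 0.016     ]
cap scene 459.65656565656565 311.6111111111111 198 [0.50982556 0.35385813 0.013     ] (452, 301, 15, 20)
```

View pics/c_sc1.png

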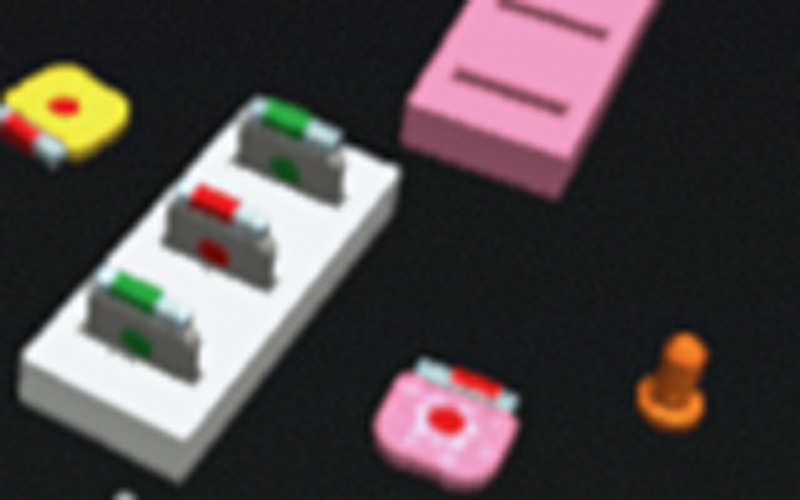

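View pics/c_sc2.png

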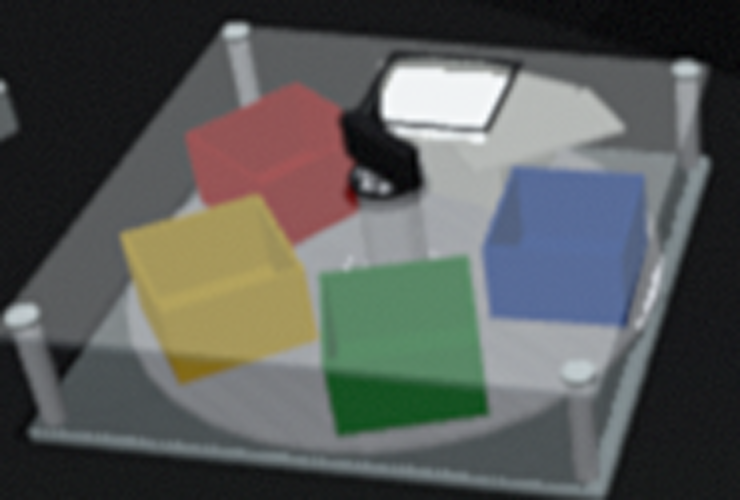

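```bash
cat > m1.py <<'E'
from h import *
import pickle
s=pickle.load(open('d0.pkl','rb'))['top']
def P(u,v,z): return ray(s,u/3+345-1/3,v/3+140-1/3,z)[:2]
A=np.array([.5765,-.1735])
W=np.array([P(*p,.07) for p in((394,343),(440,438),(345,487),(297,390))]);w=W.mean(0)
print('win',w,np.linalg.norm(np.diff(W,axis=0),axis=1),'dist',np.linalg.norm(w-A),np.degrees(np.arctan2(*(w-A)[::-1])))
k=np.array([P(270,287,.106),P(362,293,.106)]);print('knob',k,k.mean(0),np.linalg.norm(k[1]-k[0]),np.degrees(np.arctan2(*(k[1]-k[0])[::-1])))
B=np.array([P(*p,.0625) for p in((372,250),(497,262),(487,371),(363,347))])
print('redbin',B,B.mean(0),np.linalg.norm(np.diff(B,axis=0),axis=1),np.degrees(np.arctan2(*(B.mean(0)-A)[::-1])))
for n,q in(('Y',((335,102),(430,148),(380,243),(277,203))),('G',((201,126),(273,193),(198,275),(121,209))),('B',((203,285),(253,380),(159,426),(105,337)))):
    B=np.array([P(*p,.0625) for p in q]);print(n,B.mean(0),np.linalg.norm(B.mean(0)-A),np.degrees(np.arctan2(*(B.mean(0)-A)[::-1])))
E
python3 m1.py
```

```text
win [ 0.49302439 -0.21382078] [0.07102831 0.07302184 0.07267805] dist 0.09270352523939027 -154.21830929173737
knob [[ 0.5769105  -0.13843628]
 [ 0.5732339  -0.19873347]] [ 0.5750722  -0.16858488] 0.06040917539521244 -93.48926907337335
redbin [[ 0.60619954 -0.22033939]
 [ 0.59824571 -0.30634355]
 [ 0.52299148 -0.29770709]
 [ 0.53906021 -0.21298657]] [ 0.56662423 -0.25934415] [0.08637117 0.07574818 0.08623091] -96.56262592682721
Y [ 0.65929989 -0.20983062] 0.09041977967115146 -23.69072303223485
G [ 0.64013347 -0.10060239] 0.09676404435295251 48.881784503086806
B [ 0.53164072 -0.0870922 ] 0.09735842398358278 117.43643650015548
```

```bash
cat >> h.py <<'E'
from scipy.spatial.transform import Rotation as Ro
def plan(x,y,z,yang=None,quiet=False):
    """rows needed to reach world xyz, with tool-y at angle yang deg (mod 180), tool down"""
    st=manip.sense();R=Ro.from_quat(st['tool_rot']).as_matrix();p=np.array(st['tcp_pos'])
    l=R.T@(np.array([x,y,z])-p)*100
    a=np.degrees(np.arctan2(R[1,1],R[0,1]))
    print('t',round(st['t'],2),'tcp',np.round(p,4),'yang',round(a,2),'down',np.round(R[:,0],3),'q6',round(st['q'][5],3),'gap',round(st['finger_gap'],3),'F',np.round(st['force'],1))
    print('linear',np.round(l,2),'dist',round(np.linalg.norm(l),1))
    if yang is not None:
        dd=(yang-a+90)%180-90; print('twist',round(-np.radians(dd),4),'or',round(-np.radians(dd-np.sign(dd)*180),4))
E
python3 -c "
from h import *
plan(.5765,-.1725,.17,-6)"
```

```text
t 0.15 tcp [ 0.1654 -0.6022  0.2305] yang -74.66 down [-0.     0.002 -1.   ] q6 -0.178 gap 0.998 F [-0.1  0.2 -0.6]
linear [  6.12 -30.55 -51.02] dist 59.8
twist -1.1983 or 1.9433
```

```bash
python3 -m jog '{"linear":[[6.1,-30.5,-51],[6.1,-30.5,-51],[6.1,-30.5,-51],[6.1,-30.5,-51],[6.1,-30.5,-51],[6.1,-30.5,-51],[6.1,-30.5,-51],[6.1,-30.5,-51],[6.1,-30.5,-51],[6.1,-30.5,-51],[6.1,-30.5,-51],[6.1,-30.5,-51],[6.1,-30.5,-51],[6.1,-30.5,-51],[6.1,-30.5,-51],[6.1,-30.5,-51],[6.1,-30.5,-51],[6.1,-30.5,-51],[6.1,-30.5,-51],[6.1,-30.5,-51]],"twist":[-1.2,-1.2,-1.2,-1.2,-1.2,-1.2,-1.2,-1.2,-1.2,-1.2,-1.2,-1.2,-1.2,-1.2,-1.2,-1.2,-1.2,-1.2,-1.2,-1.2],"claw":[1,1,1,1,1,1,1,1,1,1,1,1,1,1,1,1,1,1,1,1]}'
python3 - <<'E'
from h import *
plan(.5765,-.1725,.085,-6)
import pickle
s=snap('wrist','w1.png');pickle.dump(s,open('w1.pkl','wb'))
E
```

```text
t: 1.82
tcp_pos: [0.5756, -0.1751, 0.1705]
tool_rot: [-0.526, -0.473, 0.526, -0.473]
force: [0.3, 0.1, 0.3]
finger_gap: 1.001
t 1.82 tcp [ 0.5756 -0.1751  0.1705] yang -6.04 down [-0. -0. -1.] q6 -0.375 gap 1.001 F [0.3 0.1 0.3]
linear [ 8.55  0.07 -0.27] dist 8.6
twist -0.0006 or 3.1409
```

View pics/w1.png

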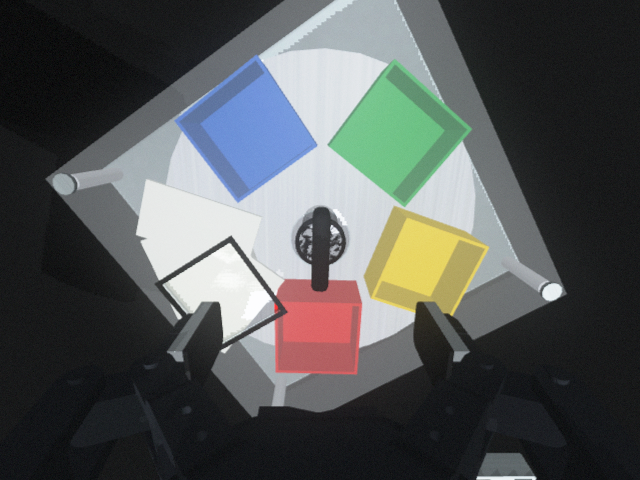

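Wrist view: the knob bar runs vertically from (320,208) to (320,290), parallel to the pads and centred between them. The window corners are at about (231,238), (287,310), (222,353) and (157,286), with blank visible through it.

Run:
```python
from h import *
import pickle
s=pickle.load(open('w1.pkl','rb'))
def P(u,v,z): return ray(s,u,v,z)[:2]
k=np.array([P(320.5,208,.106),P(319.5,290,.106)]);print('knob',k.mean(0),np.linalg.norm(k[1]-k[0]),np.degrees(np.arctan2(*(k[1]-k[0])[::-1])))
W=np.array([P(*p,.07) for p in((231,238),(287,311),(222,354),(157,286))]);w=W.mean(0)
A=k.mean(0);print('win',w,np.linalg.norm(np.diff(W,axis=0),axis=1),np.linalg.norm(w-A),np.degrees(np.arctan2(*(w-A)[::-1])))
B=np.array([P(*p,.0625) for p in((277,281),(361,281),(358,374),(275,373))]);b=B.mean(0);print(b,np.degrees(np.arctan2(*(b-A)[::-1])))
plan(A[0],A[1],.083,-6)
```

```text
knob [ 0.57681768 -0.17153935] 0.05733850616091166 -96.63166438992303
win [ 0.49414827 -0.21745454] [0.07522542 0.07081089 0.07942323] 0.09456445290457272 -150.95188466562948
[ 0.56602268 -0.25858804] -97.06921712333063
t 1.87 tcp [ 0.5757 -0.175   0.1706] yang -6.03 down [-0. -0. -1.] q6 -0.375 gap 0.998 F [ 0.1 -0.6  0.2]
linear [ 8.76  0.07 -0.36] dist 8.8
twist -0.0006 or 3.141
```

```bash
python3 -m jog '{"linear":[[3,0,-0.3],[6,0,-0.3],[8,0,-0.3],[8.7,0,-0.3],[8.7,0,-0.3],[8.7,0,-0.3],[8.7,0,-0.3],[8.7,0,-0.3],[8.7,0,-0.3],[8.7,0,-0.3],[8.7,0,-0.3],[8.7,0,-0.3],[8.7,0,-0.3],[8.7,0,-0.3],[8.7,0,-0.3],[8.7,0,-0.3]],"twist":[0,0,0,0,0,0,0,0,0,0,0,0,0,0,0,0],"claw":[0,0,0,0,-0.3,-0.5,-0.7,-0.7,-0.8,-0.8,-0.9,-0.9,-1,-1,-1,-1]}' 30; python3 -c "
from h import *
plan(.5766,-.1725,.083,-6)"
```

```text
t: 3.2
tcp_pos: [0.5777, -0.1713, 0.085]
tool_rot: [0.525, 0.473, -0.525, 0.475]
force: [-0.8, -1.3, 5.8]
finger_gap: 0.134
t 3.2 tcp [ 0.5777 -0.1713  0.085 ] yang -5.89 down [ 0.003 -0.002 -1.   ] q6 -0.37 gap 0.134 F [-0.8 -1.3  5.8]
linear [ 0.2  -0.1   0.13] dist 0.3
twist 0.002 or -3.1396
```

```bash
python3 -m jog '{"linear":[[0,0,0],[0,0,0],[0,0,0],[0,0,0],[0,0,0],[0,0,0],[0,0,0],[0,0,0],[0,0,0],[0,0,0],[0,0,0],[0,0,0],[0,0,0],[0,0,0],[0,0,0],[0,0,0],[0,0,0],[0,0,0]],"twist":[0.04,0.11,0.18,0.25,0.32,0.39,0.46,0.53,0.6,0.67,0.74,0.81,0.88,0.94,0.98,1.0,1.0,1.0],"claw":[-1,-1,-1,-1,-1,-1,-1,-1,-1,-1,-1,-1,-1,-1,-1,-1,-1,-1]}'; python3 -c "
from h import *
plan(.5766,-.1725,.083,-64)
snap('top','top1.png')
im=cv2.imread('pics/top1.png')
cv2.imwrite('pics/c_t1.png',cv2.resize(im[140:335,345:545],None,fx=3,fy=3,interpolation=cv2.INTER_CUBIC))
snap('wrist','w2.png')"
```

```text
t: 4.7
tcp_pos: [0.5797, -0.1726, 0.085]
tool_rot: [0.69, 0.162, -0.686, 0.166]
force: [3.7, -4.1, 4.1]
finger_gap: 0.135
t 4.7 tcp [ 0.5797 -0.1726  0.085 ] yang -63.19 down [ 0.007 -0.004 -1.   ] q6 0.63 gap 0.135 F [ 3.7 -4.1  4.1]
linear [ 0.2  -0.16  0.27] dist 0.4
twist 0.0142 or -3.1274
```

View pics/c_t1.png

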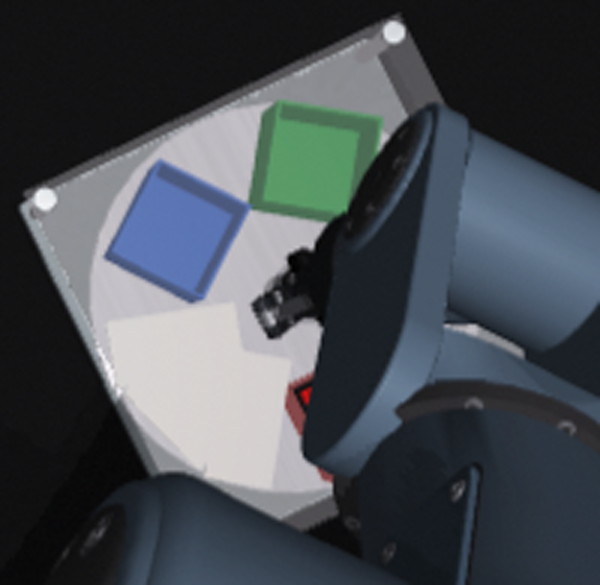

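View pics/w2.png

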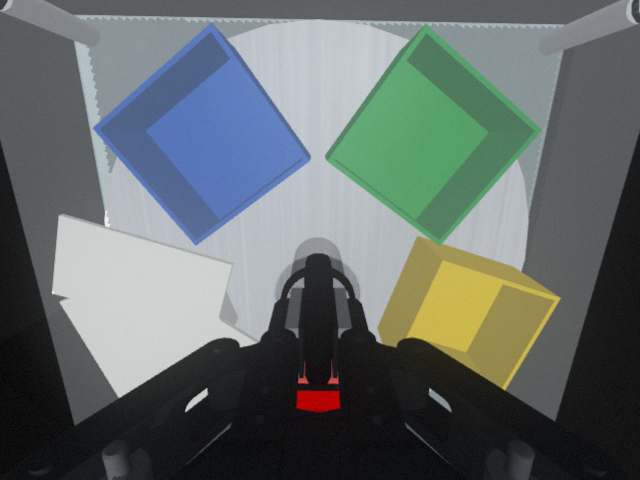

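The wrist view shows the cover edge level at row 20 and red at the window (318,400), so the wheel is lined up with the cover. I'll open, rise and check.

```bash
python3 -m jog '{"linear":[[0,0,0],[0,0,0],[0,0,0],[0,0,0],[0,0,0],[-3,0,0],[-7,0,0],[-11,0,0],[-13,0,0],[-13,0,0],[-13,0,0]],"twist":[0,0,0,0,0,0,0,0,0,0,0],"claw":[-0.2,0.2,0.2,0.2,0.2,0.2,0.5,1,1,1,1]}'; python3 -c "
from h import *
import pickle
plan(.5766,-.1725,.083,-64)
s=snap('wrist','w3.png');pickle.dump(s,open('w3.pkl','wb'))"
```

```text
t: 5.72
tcp_pos: [0.5773, -0.1707, 0.2147]
tool_rot: [0.689, 0.163, -0.687, 0.165]
force: [-0.2, -0.2, -0.2]
finger_gap: 0.993
t 5.72 tcp [ 0.5773 -0.1707  0.2147] yang -63.19 down [ 0.003 -0.001 -1.   ] q6 0.63 gap 0.993 F [-0.2 -0.2 -0.2]
linear [13.17  0.1   0.17] dist 13.2
twist 0.0142 or -3.1274
```

View pics/w3.png

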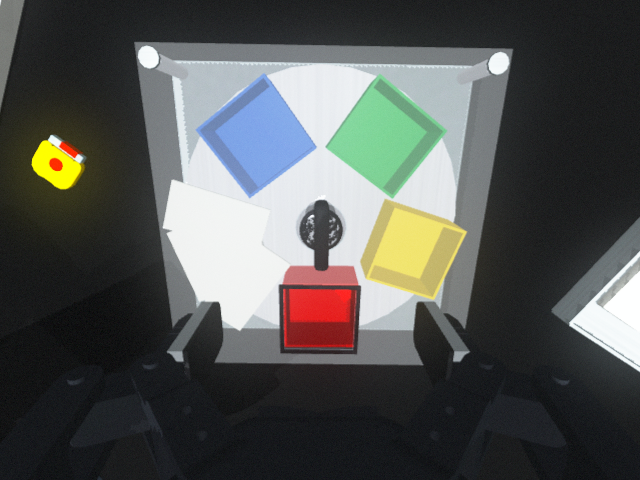

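The red bin fills the window: the frame runs (279,285)–(360,353) and the bin sits symmetrically inside it. Next I compute the window's centre and the approach to the can.

Run:
```python
from h import *
import pickle
s=pickle.load(open('w3.pkl','rb'))
P=lambda u,v,z: ray(s,u,v,z)[:2]
k=np.array([P(320.5,200,.106),P(321.5,270,.106)]);A=k.mean(0);print('knob',A,np.linalg.norm(k[1]-k[0]),np.degrees(np.arctan2(*(k[1]-k[0])[::-1])))
W=np.array([P(*p,.07) for p in((279,285),(361,285),(357.5,353.5),(281,353.5))]);w=W.mean(0)
print('win',w,np.linalg.norm(np.diff(W,axis=0),axis=1),np.linalg.norm(w-A),np.degrees(np.arctan2(*(w-A)[::-1])))
B=np.array([P(*p,.0625) for p in((286.5,266),(356,266))]);print(B,np.degrees(np.arctan2(*(B.mean(0)-A)[::-1])),np.linalg.norm(B.mean(0)-A))
plan(.556,.192,.14,89)
```

```text
knob [ 0.5794078 -0.1735166] 0.05776367989457307 -152.2799367790959
win [ 0.49213297 -0.21676281] [0.07775117 0.07637082 0.07785226] 0.09740190707856095 -153.64077455873357
[[ 0.52657071 -0.16393201]
 [ 0.55642103 -0.22320272]] -152.12663887926317 0.042887619551237044
t 5.77 tcp [ 0.5762 -0.1702  0.213 ] yang -63.19 down [-0.001  0.    -1.   ] q6 0.63 gap 1.002 F [-0.1  0.4 -0.3]
linear [  7.32 -33.23 -14.54] dist 37.0
twist 0.4854 or -2.6562
```

```bash
python3 -c "
from h import *
plan(.556,.192,.14,-0.8)"
```

```text
t 5.77 tcp [ 0.5762 -0.1702  0.213 ] yang -63.19 down [-0.001  0.    -1.   ] q6 0.63 gap 1.002 F [-0.1  0.4 -0.3]
linear [  7.32 -33.23 -14.54] dist 37.0
twist -1.0889 or 2.0527
```

```bash
python3 -m jog '{"linear":[[0,-4,-1.7],[0,-8,-3.5],[0,-12,-5.2],[0.5,-16,-7],[1,-20,-8.7],[1.5,-24,-10.5],[2,-28,-12.2],[2.5,-31,-13.5],[3,-33.2,-14.5],[4,-33.2,-14.5],[5.5,-33.2,-14.5],[6.5,-33.2,-14.5],[7.3,-33.2,-14.5],[7.3,-33.2,-14.5],[7.3,-33.2,-14.5]],"twist":[-0.12,-0.24,-0.36,-0.48,-0.6,-0.72,-0.84,-0.96,-1.08,-1.09,-1.09,-1.09,-1.09,-1.09,-1.09],"claw":[1,0.8,0.6,0.4,0.2,0.1,0.1,0.1,0.1,0.1,0.1,0.1,0.1,0.1,0.1]}'; python3 -c "
from h import *
import pickle
plan(.556,.192,.027,-.8)
s=snap('wrist','w4.png');pickle.dump(s,open('w4.pkl','wb'))"
```

```text
t: 7.02
tcp_pos: [0.5561, 0.1902, 0.1393]
tool_rot: [-0.503, -0.497, 0.504, -0.496]
force: [0.2, -0.2, -0.5]
finger_gap: 0.547
t 7.02 tcp [0.5561 0.1902 0.1393] yang -0.83 down [-0.002 -0.    -1.   ] q6 0.154 gap 0.547 F [ 0.2 -0.2 -0.5]
linear [ 1.123e+01  1.000e-02 -1.900e-01] dist 11.2
twist -0.0005 or 3.141
```

View pics/w4.png

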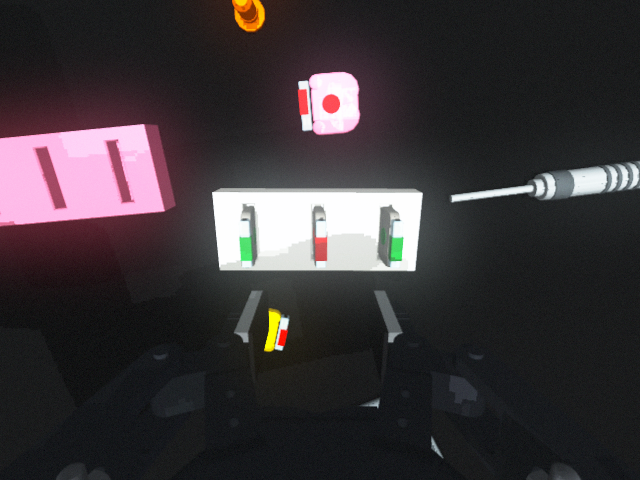

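The red can's top is at (321,237) between the green ones at (247,237) and (396,235). The finger pads straddle it at columns 250 and 388.

Run:
```python
from h import *
import pickle
s=pickle.load(open('w4.pkl','rb'))
im=np.asarray(s['pixels']);h=cv2.cvtColor(im,cv2.COLOR_RGB2HSV);H,S,V=[h[...,i].astype(int) for i in range(3)]
m=(S>120)&((H<8)|(H>172))&(V>80);m[:225]=0;m[275:]=0;m[:,:305]=0;m[:,335:]=0
ys,xs=np.nonzero(m);print(xs.min(),xs.max(),ys.min(),ys.max(),xs.mean(),ys.mean())
print(ray(s,xs.mean(),ys.mean(),.054))
for u in((315,205),(327,205),(315,265),(327,265)): print(ray(s,*u,.054))
cv2.imwrite('pics/w4c.png',cv2.resize(cv2.cvtColor(im[180:280,205:430],cv2.COLOR_RGB2BGR),None,fx=3.5,fy=3.5,interpolation=cv2.INTER_CUBIC))
```

```text
315 326 237 260 320.81853281853284 248.71428571428572
[0.55738455 0.18803801 0.054     ]
[0.55373802 0.22029581 0.054     ]
[0.56209246 0.2201705  0.054     ]
[0.55293442 0.17539691 0.054     ]
[0.56178287 0.17526677 0.054     ]
```

View pics/w4c.png

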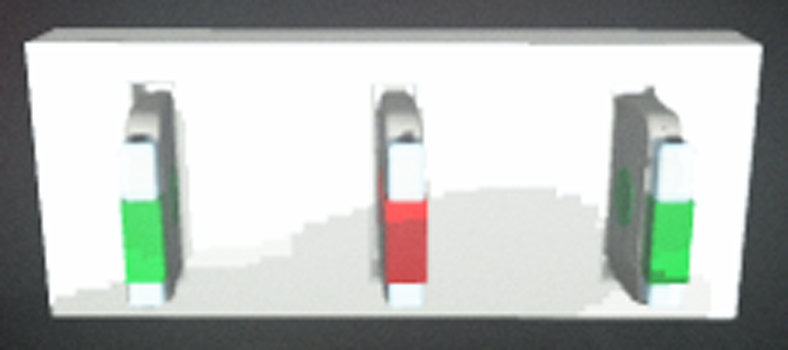

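```bash
python3 -m jog '{"linear":[[2,0.1,-0.1],[4,0.1,-0.1],[6,0.1,-0.1],[7.5,0.1,-0.1],[9,0.1,-0.1],[10,0.1,-0.1],[10.7,0.1,-0.1],[11.2,0.1,-0.1],[11.2,0.1,-0.1],[11.2,0.1,-0.1],[11.2,0.1,-0.1],[11.2,0.1,-0.1],[11.2,0.1,-0.1],[11.2,0.1,-0.1],[11.2,0.1,-0.1],[11.2,0.1,-0.1],[11.2,0.1,-0.1]],"twist":[0,0,0,0,0,0,0,0,0,0,0,0,0,0,0,0,0],"claw":[0.1,0,-0.1,-0.2,-0.3,-0.3,-0.3,-0.3,-0.3,-0.5,-0.6,-0.7,-0.8,-0.9,-1,-1,-1]}' 30; python3 -c "
from h import *
plan(.556,.192,.027,-.8)
s=snap('wrist','w5.png')"
```

```text
t: 8.48
tcp_pos: [0.5561, 0.1921, 0.0288]
tool_rot: [-0.503, -0.497, 0.504, -0.496]
force: [-4.6, 0.2, 5.8]
finger_gap: 0.085
t 8.48 tcp [0.5561 0.1921 0.0288] yang -0.75 down [-0.003 -0.    -1.   ] q6 0.156 gap 0.085 F [-4.6  0.2  5.8]
linear [ 0.18 -0.01  0.01] dist 0.2
twist 0.0008 or -3.1408
```

View pics/w5.png

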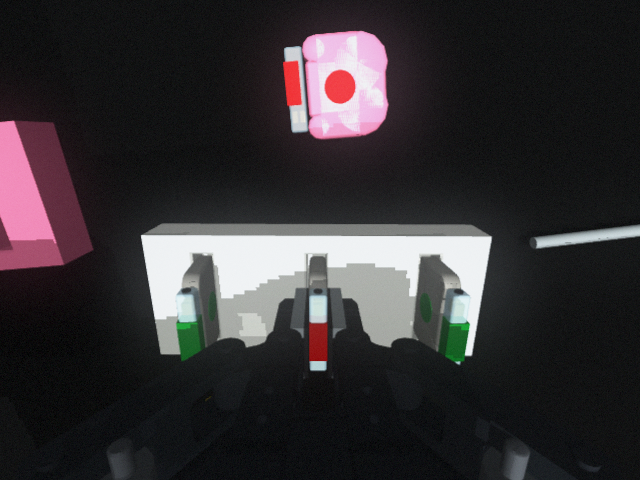

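The can is held between the pads at (318,330), with the green cans untouched on either side. I'll lift it straight up.

```bash
python3 -m jog '{"linear":[[-1,0,0],[-2,0,0],[-4,0,0],[-6.5,0,0],[-9,0,0],[-11.5,0,0],[-13,0,0],[-14,0,0],[-14,0,0],[-14,0,0]],"twist":[0,0,0,0,0,0,0,0,0,0],"claw":[-1,-1,-1,-1,-1,-1,-1,-1,-1,-1]}' 40; python3 -c "
from h import *
plan(.4925,-.2148,.17,-63.5)
s=snap('wrist','w6.png')"
```

```text
t: 9.37
tcp_pos: [0.5581, 0.1921, 0.169]
tool_rot: [0.504, 0.496, -0.503, 0.497]
force: [-0.4, 0.1, -0.4]
finger_gap: 0.086
t 9.37 tcp [0.5581 0.1921 0.169 ] yang -0.74 down [ 0.002  0.    -1.   ] q6 0.155 gap 0.086 F [-0.4  0.1 -0.4]
linear [-0.12 -6.03 40.77] dist 41.2
twist 1.0953 or -2.0463
```

View pics/w6.png

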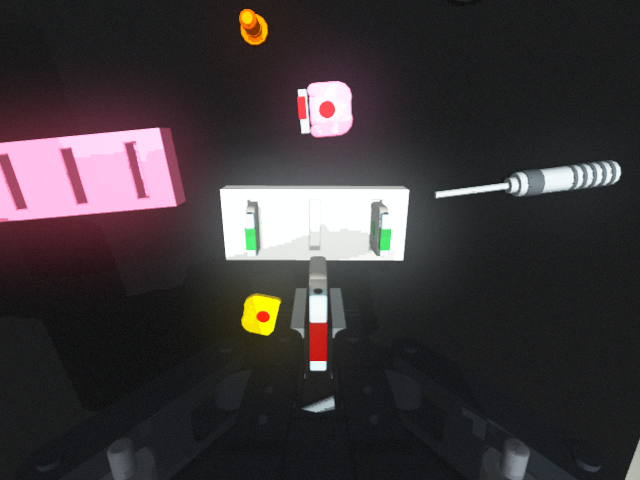

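The can came up square in the jaws at (318,330); the middle slot is empty and the green cans still stand. Now to the window.

```bash
python3 -m jog '{"linear":[[0,-0.3,2],[0,-0.7,5],[0,-1.2,8],[0,-1.6,11],[0,-2.1,14],[0,-2.5,17],[0,-3,20],[0,-3.4,23],[0,-3.9,26],[0,-4.3,29],[0,-4.8,32],[0,-5.2,35],[0,-5.6,38],[0,-5.8,39.5],[0,-6,40.4],[0,-6,40.8],[0,-6,40.8],[0,-6,40.8],[0,-6,40.8]],"twist":[0.05,0.12,0.2,0.28,0.36,0.44,0.52,0.6,0.68,0.76,0.84,0.92,1.0,1.06,1.09,1.1,1.1,1.1,1.1],"claw":[-1,-1,-1,-1,-1,-1,-1,-1,-1,-1,-1,-1,-1,-1,-1,-1,-1,-1,-1]}'; python3 -c "
from h import *
import pickle
plan(.4925,-.2148,.04,-63.5)
s=snap('wrist','w7.png')
s=snap('top','t7.png');s2=snap('scene','s7.png');pickle.dump((s,s2),open('t7.pkl','wb'))
im=cv2.imread('pics/t7.png')
cv2.imwrite('pics/c_t7.png',cv2.resize(im[140:335,345:545],None,fx=3,fy=3,interpolation=cv2.INTER_CUBIC))
im=cv2.imread('pics/s7.png')
cv2.imwrite('pics/c_s7.png',cv2.resize(im[110:285,115:310],None,fx=3.4,fy=3.4,interpolation=cv2.INTER_CUBIC))
"
```

```text
t: 11.0
tcp_pos: [0.4921, -0.2137, 0.168]
tool_rot: [-0.688, -0.162, 0.689, -0.161]
force: [0.3, -0.6, -0.2]
finger_gap: 0.079
t 11.0 tcp [ 0.4921 -0.2137  0.168 ] yang -63.65 down [-0.001  0.001 -1.   ] q6 0.493 gap 0.079 F [ 0.3 -0.6 -0.2]
linear [1.28e+01 1.30e-01 1.00e-02] dist 12.8
twist -0.0027 or 3.1389
```

View pics/w7.png

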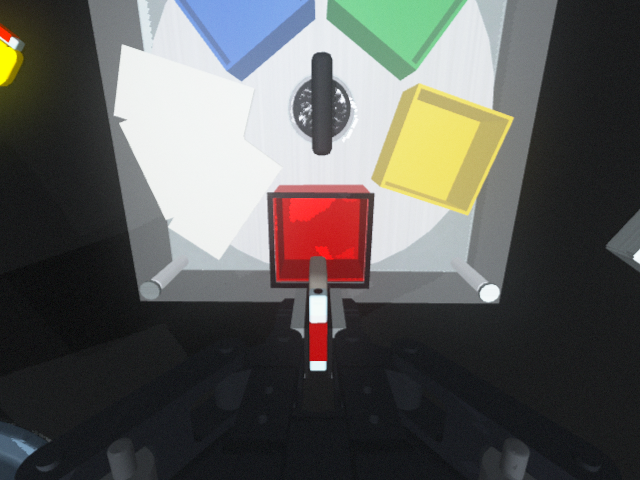

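View pics/c_s7.png

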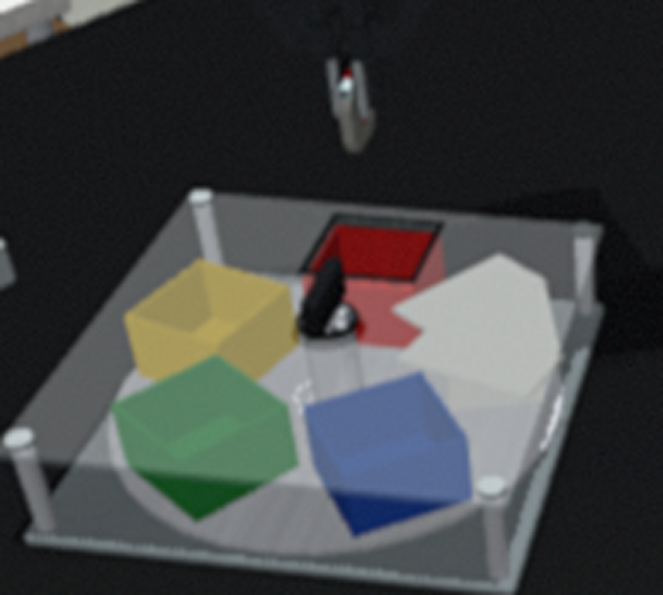

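Wrist view: the window's outer corners are at (267,194), (374,193), (369,288) and (272,288), with the red bin centred in it and the can over it.

Run:
```python
from h import *
s=manip.snapshot('wrist')
P=lambda u,v,z: ray(s,u,v,z)[:2]
W=np.array([P(*p,.07) for p in((267,193),(374.5,193),(369,288.5),(271.5,288.5))]);w=W.mean(0);print(w,np.linalg.norm(np.diff(W,axis=0),axis=1))
t=P(321,52,.106),P(321,155,.106);print(t,np.mean(t,0))
plan(w[0],w[1],.042)
```

```text
[ 0.49197253 -0.217291  ] [0.07826843 0.07647941 0.07781349]
(array([ 0.6010955 , -0.16309981]), array([ 0.55207332, -0.18749343])) [ 0.57658441 -0.17529662]
t 11.2 tcp [ 0.4924 -0.2142  0.1684] yang -63.68 down [-0.  0. -1.] q6 0.493 gap 0.085 F [-0.1  0.2 -1. ]
linear [12.64  0.25  0.17] dist 12.6
```

```bash
python3 -m jog '{"linear":[[1.5,0.1,0],[3.5,0.1,0],[5.5,0.1,0],[7.5,0.1,0],[9,0.1,0],[10.2,0.1,0],[11.2,0.1,0],[12,0.1,0],[12.5,0.1,0],[12.5,0.1,0],[12.5,0.1,0]],"twist":[0,0,0,0,0,0,0,0,0,0,0],"claw":[-1,-1,-1,-1,-1,-1,-1,-1,-1,-1,-1]}'; python3 -c "
from h import *
plan(.4925,-.2148,.04,-63.5)
s=snap('wrist','w8.png')
s2=snap('scene','s8.png')
im=cv2.imread('pics/s8.png')
cv2.imwrite('pics/c_s8.png',cv2.resize(im[110:285,115:310],None,fx=3.4,fy=3.4,interpolation=cv2.INTER_CUBIC))
"
```

```text
t: 12.12
tcp_pos: [0.4929, -0.2161, 0.0434]
tool_rot: [0.689, 0.16, -0.689, 0.161]
force: [0.1, -0.5, -0.7]
finger_gap: 0.087
t 12.12 tcp [ 0.4929 -0.2161  0.0434] yang -63.76 down [ 0. -0. -1.] q6 0.492 gap 0.087 F [ 0.1 -0.5 -0.7]
linear [ 0.34 -0.13 -0.02] dist 0.4
twist -0.0046 or 3.137
```

View pics/w8.png

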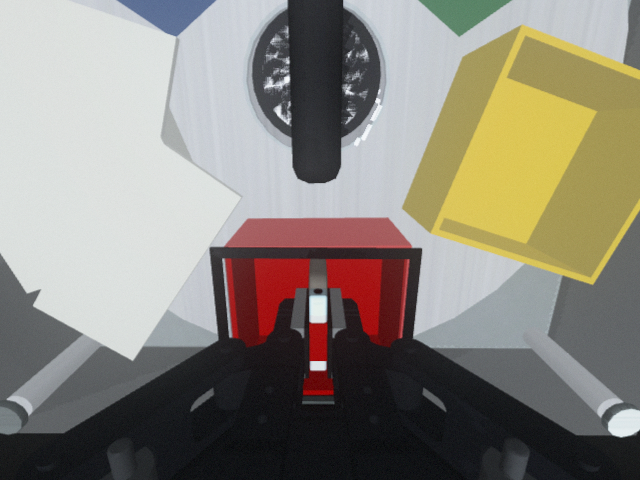

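View pics/c_s8.png

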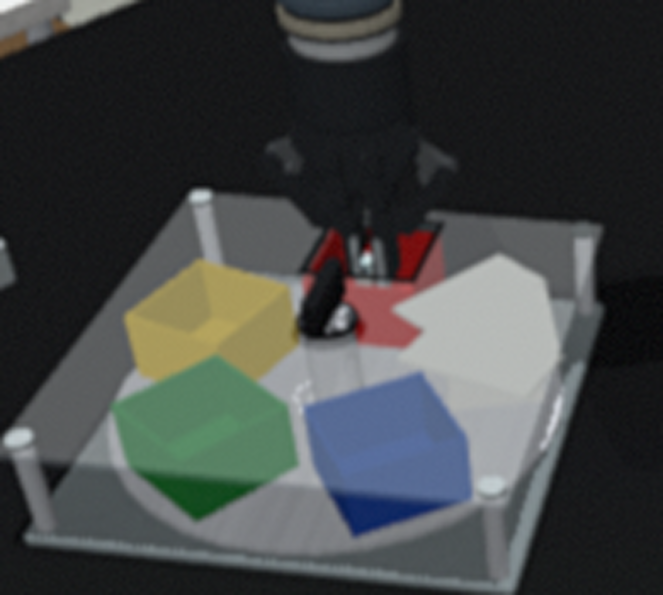

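The can is inside the bin at (318,335) with free space on both sides and no contact force. I'll lower the last 3 mm and open a little.

```bash
python3 -m jog '{"linear":[[0.1,0,0],[0.2,0,0],[0.3,0,0],[0.3,0,0],[0.3,0,0],[0.3,0,0],[0.3,0,0],[0.3,0,0],[0.3,0,0],[0.3,0,0],[0.3,0,0],[0.3,0,0]],"twist":[0,0,0,0,0,0,0,0,0,0,0,0],"claw":[-1,-1,-1,-1,-0.8,-0.75,-0.7,-0.65,-0.6,-0.55,-0.55,-0.55]}'; python3 -c "
from h import *
plan(.4925,-.2148,.04,-63.5)
s=snap('wrist','w9.png')
"
```

```text
t: 13.22
tcp_pos: [0.4927, -0.216, 0.0403]
tool_rot: [-0.689, -0.16, 0.689, -0.16]
force: [-0.1, 1.1, -0.1]
finger_gap: 0.225
t 13.22 tcp [ 0.4927 -0.216   0.0403] yang -63.77 down [-0.  0. -1.] q6 0.492 gap 0.225 F [-0.1  1.1 -0.1]
linear [ 0.03 -0.12 -0.04] dist 0.1
twist -0.0047 or 3.1369
```

View pics/w9.png

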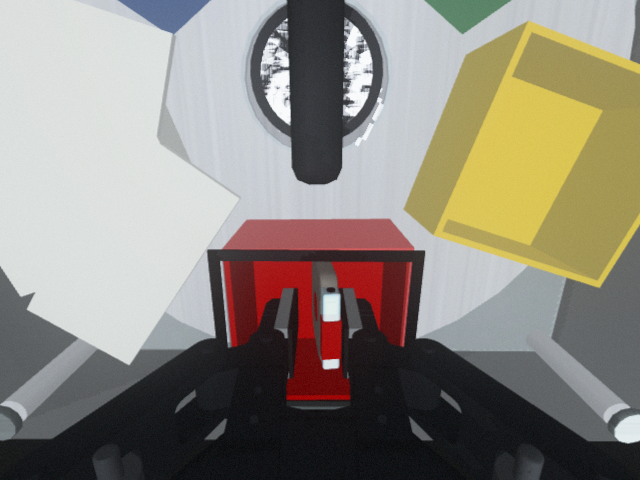

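The can is free and leans on the right-hand finger at (330,330). I'll rise slowly straight up so that it leans over onto the bin wall.

```bash
python3 -m jog '{"linear":[[-0.4,0,0],[-0.8,0,0],[-1.2,0,0],[-1.6,0,0],[-2,0,0],[-2.4,0,0],[-3,0,0],[-4,0,0],[-6,0,0],[-9,0,0],[-12,0,0],[-14,0,0],[-15,0,0],[-15,0,0],[-15,0,0]],"twist":[0,0,0,0,0,0,0,0,0,0,0,0,0,0,0],"claw":[-0.55,-0.55,-0.55,-0.55,-0.55,-0.55,-0.55,-0.55,-0.55,-0.55,-0.55,-0.55,-0.55,-0.55,-0.55]}'; python3 -c "
from h import *
plan(.5095,.3515,.12)
s=snap('wrist','w10.png')
"
```

```text
t: 14.52
tcp_pos: [0.4925, -0.2159, 0.1905]
tool_rot: [0.689, 0.16, -0.689, 0.161]
force: [-0.9, 0.1, -0.2]
finger_gap: 0.222
t 14.52 tcp [ 0.4925 -0.2159  0.1905] yang -63.77 down [ 0. -0. -1.] q6 0.492 gap 0.222 F [-0.9  0.1 -0.2]
linear [  7.04 -50.14 -26.6 ] dist 57.2
```

View pics/w10.png

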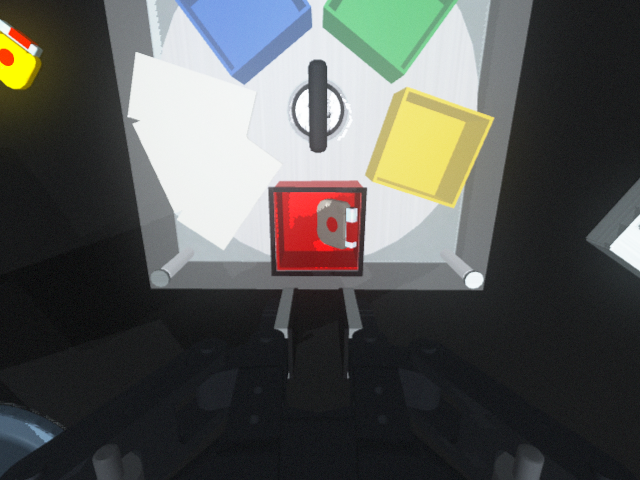

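The can leans on the right-hand bin wall, at (335,225) in the frame (270,187)–(365,275); the left half of the bin is free for the cap. Now the cap.

```bash
python3 -m jog '{"linear":[[0,-2,-1],[0,-5,-2.6],[0,-8.5,-4.5],[0,-12,-6.4],[0,-15.5,-8.2],[0,-19,-10],[0,-22.5,-12],[0,-26,-13.8],[0,-29.5,-15.6],[0,-33,-17.5],[0,-36.5,-19.4],[0,-40,-21.2],[1,-43.5,-23],[2,-46.5,-24.7],[3.5,-49,-26],[5,-50.1,-26.6],[6,-50.1,-26.6],[6,-50.1,-26.6],[6,-50.1,-26.6]],"twist":[-0.1,-0.2,-0.3,-0.4,-0.5,-0.6,-0.7,-0.8,-0.9,-1.0,-1.1,-1.2,-1.3,-1.4,-1.5,-1.57,-1.57,-1.57,-1.57],"claw":[-0.5,-0.4,-0.3,-0.2,-0.1,0,0,0,0,0,0,0,0,0,0,0,0,0,0]}'; python3 -c "
from h import *
import pickle
plan(.5095,.3525,.01)
s=snap('wrist','w11.png');pickle.dump(s,open('w11.pkl','wb'))
"
```

```text
t: 16.15
tcp_pos: [0.5086, 0.3494, 0.1284]
tool_rot: [0.373, 0.601, -0.376, 0.599]
force: [0.2, -0.3, -0.7]
finger_gap: 0.503
t 16.15 tcp [0.5086 0.3494 0.1284] yang 26.07 down [-0.004 -0.002 -1.   ] q6 -0.033 gap 0.503 F [ 0.2 -0.3 -0.7]
linear [11.84  0.27 -0.24] dist 11.8
```

View pics/w11.png

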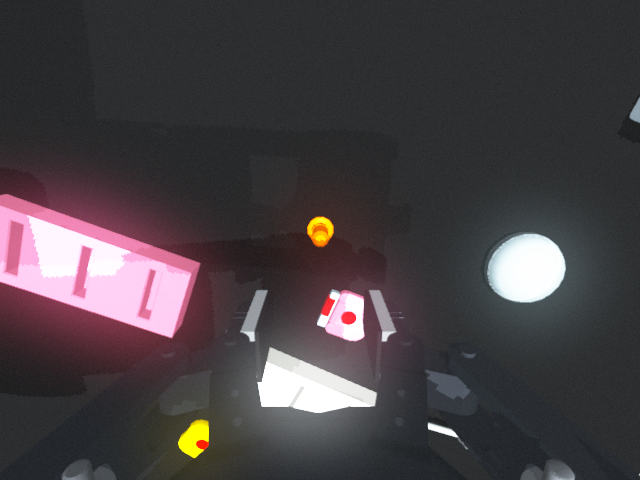

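The cap's flange is at about (320,229) and its tip at about (320,241); the pink look-alike at (345,316) is clear of the descent.

Run:
```python
from h import *
import pickle
s=pickle.load(open('w11.pkl','rb'))
print(ray(s,320.3,230,.003),ray(s,320.3,240,.031))
im=np.asarray(s['pixels']);h=cv2.cvtColor(im,cv2.COLOR_RGB2HSV);m=(h[...,1]>120)&(h[...,0]<32)&(h[...,2]>90);m[:205]=0;m[260:]=0;m[:,:295]=0;m[:,345:]=0
ys,xs=np.nonzero(m);print(xs.min(),xs.max(),ys.min(),ys.max(),ray(s,xs.mean(),ys.mean(),.014))
c=ray(s,xs.mean(),ys.mean(),.014)
plan(c[0],c[1],.009)
```

```text
[0.50848958 0.3504775  0.003     ] [0.50836651 0.35051404 0.031     ]
307 333 216 247 [0.50704861 0.35285276 0.014     ]
t 16.2 tcp [0.5096 0.3495 0.1296] yang 26.05 down [-0.002 -0.001 -1.   ] q6 -0.034 gap 0.498 F [ 0.9 -0.   0. ]
linear [12.06 -0.05 -0.42] dist 12.1
```

```bash
python3 -m jog '{"linear":[[2,0,-0.2],[4,0,-0.2],[6,0,-0.2],[8,0,-0.2],[9.5,0,-0.2],[10.7,0,-0.2],[11.5,0,-0.2],[12,0,-0.2],[12,0,-0.2],[12,0,-0.2],[12,0,-0.2],[12,0,-0.2],[12,0,-0.2],[12,0,-0.2],[12,0,-0.2],[12,0,-0.2]],"twist":[0,0,0,0,0,0,0,0,0,0,0,0,0,0,0,0],"claw":[0,0,-0.1,-0.2,-0.2,-0.3,-0.3,-0.3,-0.4,-0.5,-0.6,-0.7,-0.8,-0.9,-1,-1]}' 30; python3 -m jog '{"linear":[[0,0,0],[-1,0,0],[-3,0,0],[-6,0,0],[-9,0,0],[-12,0,0],[-14.5,0,0],[-16,0,0],[-16,0,0],[-16,0,0]],"twist":[0,0,0,0,0,0,0,0,0,0],"claw":[-1,-1,-1,-1,-1,-1,-1,-1,-1,-1]}'; python3 -c "
from h import *
plan(.4925-.006,-.215+.0125,.17,26.1)
s=snap('wrist','w12.png')
"
```

```text
t: 17.53
tcp_pos: [0.5097, 0.3531, 0.0113]
tool_rot: [0.374, 0.6, -0.373, 0.601]
force: [-1.1, -1.3, 5.3]
finger_gap: 0.135
t: 18.37
tcp_pos: [0.5091, 0.3529, 0.1712]
tool_rot: [0.374, 0.6, -0.373, 0.601]
force: [-0.1, 0.5, -0.5]
finger_gap: 0.135
t 18.37 tcp [0.5091 0.3529 0.1712] yang 26.19 down [ 0.002  0.001 -1.   ] q6 -0.031 gap 0.135 F [-0.1  0.5 -0.5]
linear [  0.07 -26.54  48.84] dist 55.6
twist 0.0016 or -3.14
```

View pics/w12.png

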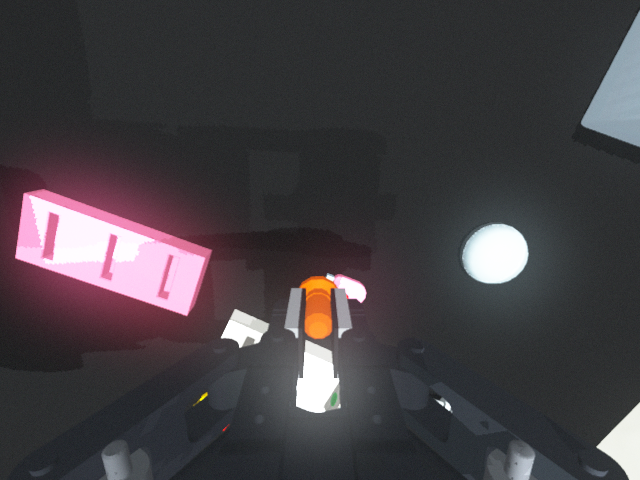

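The cap is held upright at (318,310). Next, over the free half of the bin.

```bash
python3 -m jog '{"linear":[[0,-1,2],[0,-2.5,4.7],[0,-4.2,7.7],[0,-5.8,10.7],[0,-7.4,13.7],[0,-9,16.7],[0,-10.7,19.7],[0,-12.3,22.7],[0,-14,25.7],[0,-15.6,28.7],[0,-17.2,31.7],[0,-18.9,34.7],[0,-20.5,37.7],[0,-22.1,40.7],[0,-23.7,43.7],[0,-25.2,46.3],[0,-26.2,48],[0,-26.5,48.8],[0,-26.5,48.8],[0,-26.5,48.8]],"twist":[0,0,0,0,0,0,0,0,0,0,0,0,0,0,0,0,0,0,0,0],"claw":[-1,-1,-1,-1,-1,-1,-1,-1,-1,-1,-1,-1,-1,-1,-1,-1,-1,-1,-1,-1]}';  python3 -c "
from h import *
plan(.4925-.006,-.215+.0125,.045,26.1)
s=snap('wrist','w13.png')
s2=snap('top','t13.png')
im=cv2.imread('pics/t13.png')
cv2.imwrite('pics/c_t13.png',cv2.resize(im[140:335,345:545],None,fx=3,fy=3,interpolation=cv2.INTER_CUBIC))
"
```

```text
t: 20.08
tcp_pos: [0.4857, -0.2011, 0.1691]
tool_rot: [0.374, 0.601, -0.374, 0.599]
force: [0.1, -0.1, -0.7]
finger_gap: 0.139
t 20.08 tcp [ 0.4857 -0.2011  0.1691] yang 26.14 down [-0.002  0.002 -1.   ] q6 -1.062 gap 0.139 F [ 0.1 -0.1 -0.7]
linear [12.41  0.02  0.2 ] dist 12.4
twist 0.0007 or -3.1409
```

View pics/w13.png

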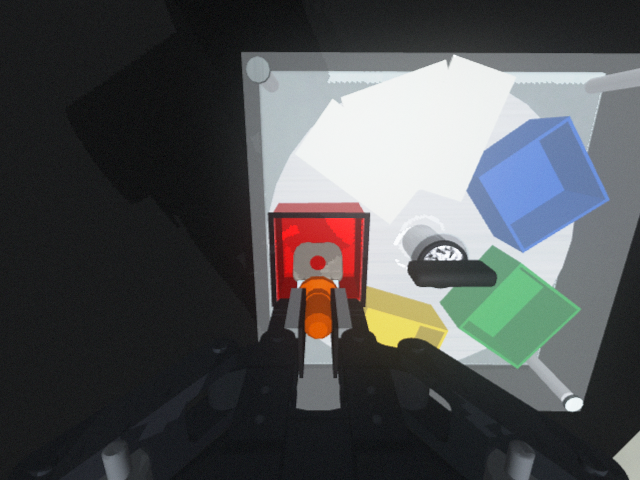

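```bash
python3 -m jog '{"linear":[[1.5,0,0.1],[3.5,0,0.1],[5.5,0,0.1],[7.5,0,0.1],[9,0,0.1],[10,0,0.1],[11,0,0.1],[11.8,0,0.1],[12.5,0,0.1],[13,0,0.1],[13,0,0.1],[13,0,0.1]],"twist":[0,0,0,0,0,0,0,0,0,0,0,0],"claw":[-1,-1,-1,-1,-1,-1,-1,-1,-1,-1,-1,-1]}';  python3 -c "
from h import *
plan(.4925-.006,-.215+.0125,.045,26.1)
s=snap('wrist','w14.png')
"
```

```text
t: 21.18
tcp_pos: [0.4871, -0.2031, 0.0404]
tool_rot: [0.374, 0.6, -0.374, 0.6]
force: [0.1, 0.2, -0.4]
finger_gap: 0.139
t 21.18 tcp [ 0.4871 -0.2031  0.0404] yang 26.18 down [ 0. -0. -1.] q6 -1.064 gap 0.139 F [ 0.1  0.2 -0.4]
linear [-0.46 -0.02 -0.08] dist 0.5
twist 0.0014 or -3.1402
```

View pics/w14.png

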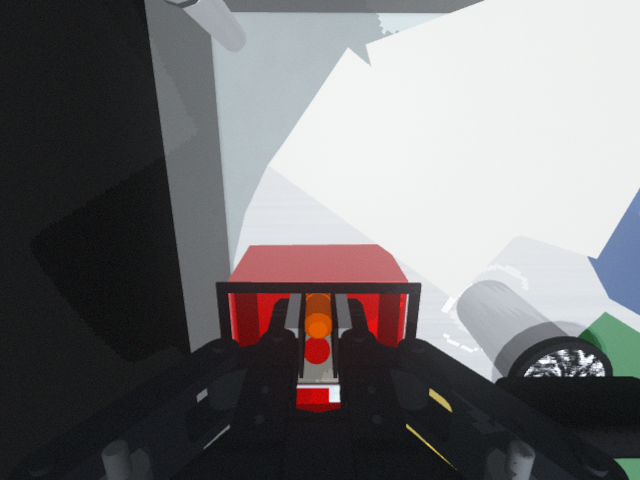

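The cap is inside the bin at (318,315), with the can behind it and no contact. I'll lower it further and release.

```bash
python3 -m jog '{"linear":[[0.3,0,0],[0.6,0,0],[0.8,0,0],[0.8,0,0],[0.8,0,0],[0.8,0,0],[0.8,0,0],[0.8,0,0],[0.8,0,0],[0.8,0,0],[0.8,0,0],[0,0,0],[-1,0,0],[-3,0,0],[-6,0,0],[-9,0,0],[-12,0,0],[-14,0,0],[-15,0,0],[-15,0,0]],"twist":[0,0,0,0,0,0,0,0,0,0,0,0,0,0,0,0,0,0,0,0],"claw":[-1,-1,-1,-1,-0.7,-0.6,-0.5,-0.4,-0.4,-0.4,-0.4,-0.4,-0.4,-0.4,-0.4,-0.4,-0.4,-0.4,-0.4,-0.4]}';  python3 -c "
from h import *
plan(.577,-.172,.19,-63)
s=snap('wrist','w15.png')
"
```

```text
t: 22.9
tcp_pos: [0.4883, -0.2038, 0.1935]
tool_rot: [0.374, 0.598, -0.374, 0.603]
force: [0.4, 0.0, -0.4]
finger_gap: 0.3
t 22.9 tcp [ 0.4883 -0.2038  0.1935] yang 26.19 down [ 0.005 -0.004 -1.   ] q6 -1.064 gap 0.3 F [ 0.4  0.  -0.4]
linear [0.38 9.36 1.06] dist 9.4
twist 1.5567 or -1.5849
```

View pics/w15.png

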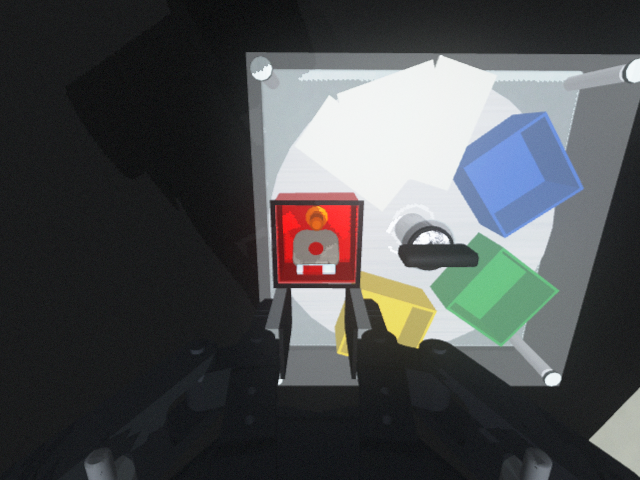

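Both are in the bin: the cap upright at (317,217), the can leaning on the other wall at (316,250). Back to the knob.

```bash
python3 -m jog '{"linear":[[0,1,0],[0,2.5,0.2],[0,4,0.4],[0,5.5,0.6],[0,7,0.8],[0,8.3,1],[0,9.2,1],[0,9.3,1],[0,9.3,1],[0,9.3,1],[0,9.3,1],[0,9.3,1],[0,9.3,1],[0,9.3,1],[0,9.3,1],[0,9.3,1],[0,9.3,1]],"twist":[0.1,0.2,0.3,0.4,0.5,0.6,0.7,0.8,0.9,1.0,1.1,1.2,1.3,1.4,1.5,1.56,1.56],"claw":[-0.4,-0.4,-0.4,-0.3,-0.2,-0.1,0,0,0,0,0,0,0,0,0,0,0]}';  python3 -c "
from h import *
s=snap('wrist','w16.png')
im=cv2.cvtColor(np.asarray(s['pixels']),cv2.COLOR_RGB2GRAY);h=cv2.cvtColor(np.asarray(s['pixels']),cv2.COLOR_RGB2HSV)
plan(.577,-.172,.083,-63.2)
"
```

```text
t: 24.37
tcp_pos: [0.5736, -0.1703, 0.188]
tool_rot: [-0.687, -0.165, 0.689, -0.162]
force: [-0.9, -0.8, -0.3]
finger_gap: 0.501
t 24.42 tcp [ 0.5737 -0.1704  0.1883] yang -63.13 down [-0.004  0.002 -1.   ] q6 0.626 gap 0.5 F [-0.2  0.7 -0.8]
linear [10.53  0.32 -0.25] dist 10.5
twist 0.0013 or -3.1403
```

View pics/w16.png

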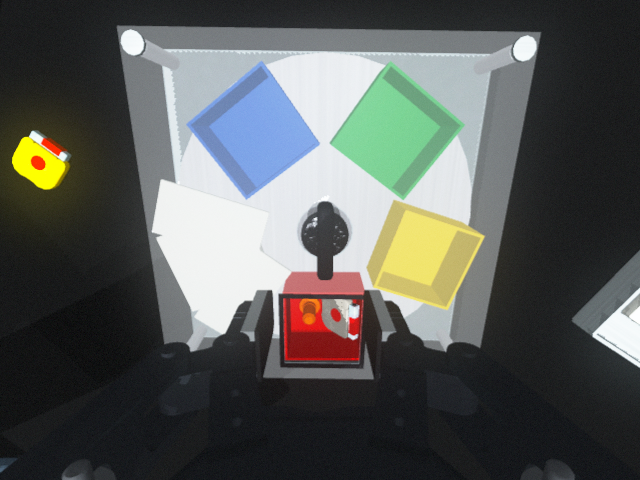

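The bar is vertical at column 325, the fingers centred at 318 (shift 3 mm). Cap and can are visible in the window at (311,312) and (345,318). I'll grip, then turn counter-clockwise 71° slowly.

```bash
python3 -m jog '{"linear":[[3,0.3,-0.2],[6,0.3,-0.2],[8.5,0.3,-0.2],[10,0.3,-0.2],[10.4,0.3,-0.2],[10.4,0.3,-0.2],[10.4,0.3,-0.2],[10.4,0.3,-0.2],[10.4,0.3,-0.2],[10.4,0.3,-0.2],[10.4,0.3,-0.2],[10.4,0.3,-0.2],[10.4,0.3,-0.2],[10.4,0.3,-0.2],[10.4,0.3,-0.2]],"twist":[0,0,0,0,0,0,0,0,0,0,0,0,0,0,0],"claw":[0,0,0,0,-0.2,-0.3,-0.5,-0.6,-0.7,-0.8,-0.9,-1,-1,-1,-1]}' 30; python3 -c "
from h import *
plan(.577,-.172,.083,8.1)
"
```

```text
t: 25.67
tcp_pos: [0.5789, -0.1731, 0.0878]
tool_rot: [0.689, 0.163, -0.687, 0.164]
force: [-1.5, 1.2, 6.0]
finger_gap: 0.13
t 25.67 tcp [ 0.5789 -0.1731  0.0878] yang -63.2 down [ 0.002 -0.001 -1.   ] q6 0.628 gap 0.13 F [-1.5  1.2  6. ]
linear [ 0.47 -0.18  0.12] dist 0.5
twist -1.2444 or 1.8972
```

```bash
python3 -m jog '{"linear":[[0,0,0],[0,0,0],[0,0,0],[0,0,0],[0,0,0],[0,0,0],[0,0,0],[0,0,0],[0,0,0],[0,0,0],[0,0,0],[0,0,0],[0,0,0],[0,0,0],[0,0,0],[0,0,0],[0,0,0],[0,0,0],[0,0,0],[0,0,0]],"twist":[-0.01,-0.03,-0.06,-0.1,-0.14,-0.18,-0.22,-0.26,-0.3,-0.34,-0.38,-0.42,-0.46,-0.5,-0.54,-0.57,-0.59,-0.6,-0.6,-0.6],"claw":[-1,-1,-1,-1,-1,-1,-1,-1,-1,-1,-1,-1,-1,-1,-1,-1,-1,-1,-1,-1]}'; python3 -m jog '{"linear":[[0,0,0],[0,0,0],[0,0,0],[0,0,0],[0,0,0],[0,0,0],[0,0,0],[0,0,0],[0,0,0],[0,0,0],[0,0,0],[0,0,0],[0,0,0],[0,0,0],[0,0,0],[0,0,0],[0,0,0],[0,0,0],[0,0,0],[0,0,0]],"twist":[-0.01,-0.03,-0.06,-0.1,-0.14,-0.18,-0.22,-0.26,-0.3,-0.34,-0.38,-0.42,-0.46,-0.5,-0.54,-0.58,-0.61,-0.63,-0.64,-0.64],"claw":[-1,-1,-1,-1,-1,-1,-1,-1,-1,-1,-1,-1,-1,-1,-1,-1,-1,-1,-1,-1]}'; python3 -c "
from h import *
plan(.577,-.172,.083,8.1)
s=snap('wrist','w17.png')"
```

```text
t: 27.33
tcp_pos: [0.5782, -0.1724, 0.0878]
tool_rot: [0.609, 0.36, -0.608, 0.36]
force: [-0.9, 1.0, 7.2]
finger_gap: 0.13
t: 29.0
tcp_pos: [0.5772, -0.1722, 0.0877]
tool_rot: [0.464, 0.534, -0.465, 0.533]
force: [-2.7, 1.8, 8.8]
finger_gap: 0.132
t 29.0 tcp [ 0.5772 -0.1722  0.0877] yang 7.89 down [-0.001  0.001 -1.   ] q6 -0.613 gap 0.132 F [-2.7  1.8  8.8]
linear [ 0.47 -0.02 -0.03] dist 0.5
twist -0.0037 or 3.1379
```

View pics/w17.png

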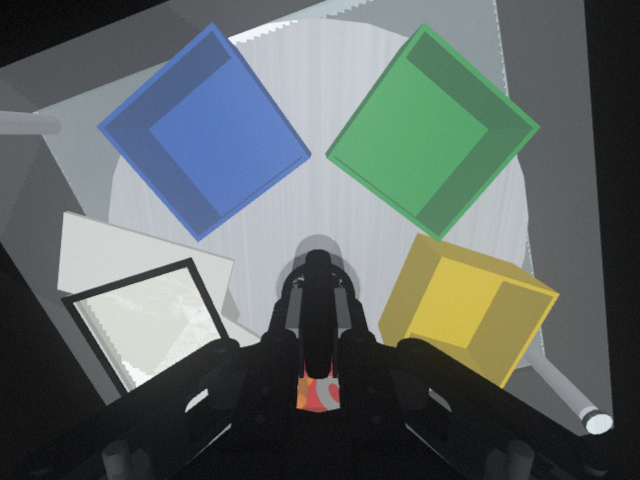

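The window (65,297)–(190,260) now shows white blank. I'll release and rise to check it from above.

```bash
python3 -m jog '{"linear":[[0,0,0],[0,0,0],[0,0,0],[0,0,0],[0,0,0],[0,0,0],[-3,0,0],[-7,0,0],[-11,0,0],[-13,0,0],[-13,0,0],[-13,0,0]],"twist":[0,0,0,0,0,0,0,0,0,0,0,0],"claw":[-0.4,0,0,0,0,0,0,0,0,0,0,0]}'; python3 -c "
from h import *
import pickle
plan(.577,-.172,.083,8.1)
s=snap('wrist','w18.png');pickle.dump(s,open('w18.pkl','wb'))"
```

```text
t: 30.05
tcp_pos: [0.5786, -0.173, 0.2177]
tool_rot: [0.465, 0.532, -0.464, 0.534]
force: [-1.4, 0.5, -0.3]
finger_gap: 0.502
t 30.05 tcp [ 0.5786 -0.173   0.2177] yang 7.85 down [ 0.003 -0.001 -1.   ] q6 -0.612 gap 0.502 F [-1.4  0.5 -0.3]
linear [13.47 -0.18 -0.15] dist 13.5
twist -0.0044 or 3.1372
```

View pics/w18.png

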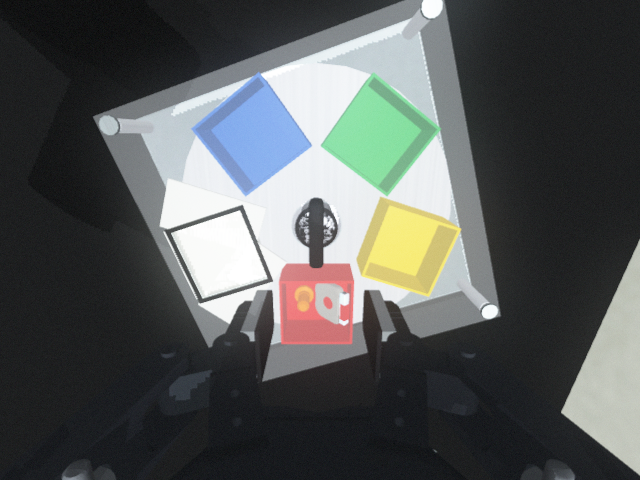

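The window (165,232)–(270,280) is full of white; can and cap lie in the red bin at (329,303) and (304,297). I'll move the arm aside for a clear view from the top camera.

```bash
python3 -m jog '{"linear":[[-3,0,-3],[-6,0,-6],[-8,-1,-9],[-8,-2,-12],[-8,-4,-15],[-8,-6,-18],[-8,-8,-21],[-8,-10,-24],[-8,-11,-27],[-8,-12,-30],[-8,-12,-30],[-8,-12,-30]],"twist":[0,0,0,0,0,0,0,0,0,0,0,0],"claw":[0,0,0,0,0,0,0,0,0,0,0,0]}'; python3 -c "
from h import *
import pickle
plan(.577,-.172,.083,8.1)
s=snap('top','t19.png');s2=snap('scene','s19.png');pickle.dump((s,s2),open('t19.pkl','wb'))
im=cv2.imread('pics/t19.png')
cv2.imwrite('pics/c_t19.png',cv2.resize(im[140:335,345:545],None,fx=3,fy=3,interpolation=cv2.INTER_CUBIC))"
```

```text
t: 31.1
tcp_pos: [0.4162, 0.1091, 0.2947]
tool_rot: [0.463, 0.535, -0.465, 0.533]
force: [-0.8, -0.7, -0.2]
finger_gap: 0.5
t 31.1 tcp [0.4162 0.1091 0.2947] yang 8.04 down [-0.004 -0.    -1.   ] q6 -0.144 gap 0.5 F [-0.8 -0.7 -0.2]
linear [21.11 12.08 30.09] dist 38.7
twist -0.001 or 3.1406
```

View pics/t19.png

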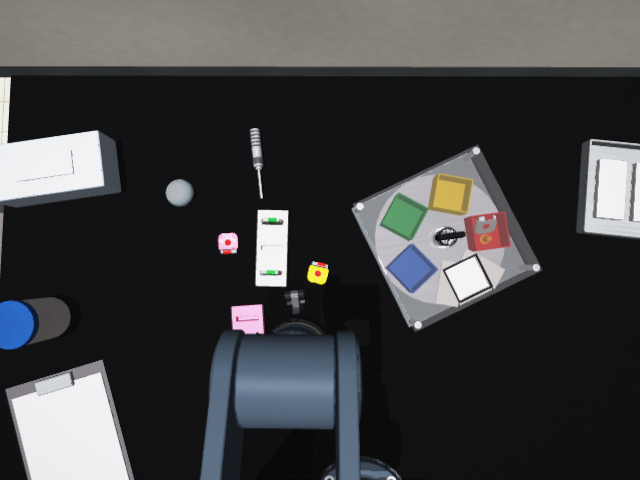

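View pics/c_t19.png

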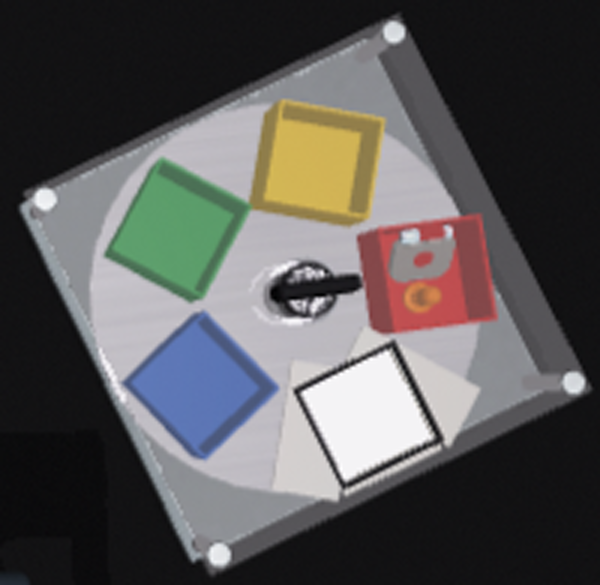

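View pics/s19.png

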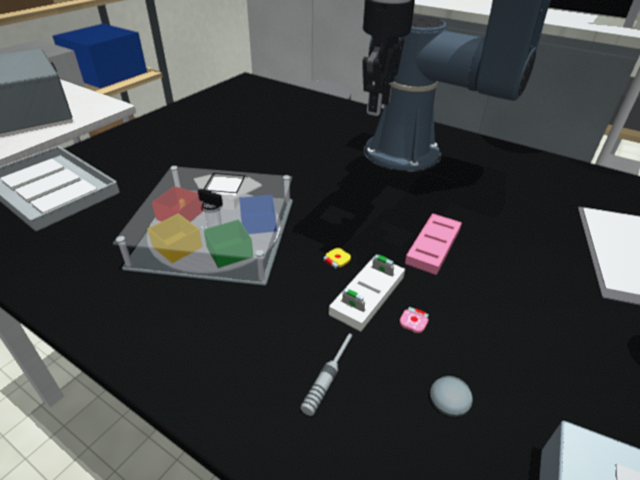

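The window frame, crop (297,390)–(440,438), is all white with the blank showing evenly on both sides. The green cans, driver and magnifier are at their old pixels. I'll check the wheel angle numerically from the bins.

Run:
```python
from h import *
import pickle
s=pickle.load(open('t19.pkl','rb'))[0]
P=lambda u,v,z: ray(s,u/3+345-1/3,v/3+140-1/3,z)[:2]
A=np.array([.577,-.173])
for n,o,q in(('R',0,((357,235),(482,214),(497,320),(382,333))),('Y',72,((280,99),(385,117),(363,227),(250,207))),('G',144,((160,157),(250,207),(196,302),(105,256))),('B',216,((202,312),(278,385),(202,459),(124,382)))):
    b=np.mean([P(*p,.0625) for p in q],0)-A; print(n,np.degrees(np.arctan2(b[1],b[0]))-o,np.linalg.norm(b))
print('want',-153.9+72)
def g(p,box):
    h=cv2.cvtColor(np.asarray(p['pixels']),cv2.COLOR_RGB2HSV)[box[1]:box[3],box[0]:box[2]];m=(h[...,1]>120)&(h[...,0]>45)&(h[...,0]<80);y,x=np.nonzero(m);return x.mean()+box[0],y.mean()+box[1]
d=pickle.load(open('d0.pkl','rb'))['top']
for b in((262,212,282,228),(262,264,282,280)): print(g(d,b),g(s,b))
a=cv2.absdiff(np.asarray(d['pixels']),np.asarray(s['pixels'])).max(2);print('driver diff',a[125:200,245:268].max(),'magn',a[175:210,162:198].max())
```

```text
R -82.26492090038684 0.08743043527819419
Y -79.5694561880845 0.09106779012306843
G -79.98767991203262 0.09653643054773597
B -83.9979415434616 0.0959283071859563
want -81.9
(np.float64(271.65), np.float64(220.075)) (np.float64(271.65), np.float64(220.075))
(np.float64(270.7), np.float64(272.4)) (np.float64(270.7), np.float64(272.4))
driver diff 5 magn 3
```

```bash
python3 -c "
from h import *
print(manip.sense()['qd'].round(3)); print(manip.sign_off())"
```

```text
[-0.022  0.003 -0.017  0.001  0.002  0.001]
the job is handed in; nothing more can be done
None
```

The red-sticker can and the orange cap are both in the red bin, the white blank closes the window, and I've handed the job in. It took about 31 s of the 72 s allowed, and sign-off reported no verdict.

- **What I did:** I turned the knob about 57° clockwise to bring the red bin under the window. I lowered the can in until it leaned on the bin wall, and set the cap upright beside it. Then I turned the wheel 71° counter-clockwise and let go.
- **Window:** In the last top picture the window shows only white. The wheel angle measured from the bins averaged about −81.5° against a wanted −81.9°. Single bins differed by up to 2.4°, which I put down to hand-picked corner pixels, and the limit is about 6°.
- **Other objects:** The green cans' stickers are at the same pixels as at the start. The torque driver and magnifier show no visible change, and the arm is clear of everything.
- **Where checks disagreed:** The wrist and top cameras put the window centre 2–3 mm apart. That was well inside the clearances, so I used a value in between.

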